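# Seat the keyed picture disc on the nursery night-light

## Task

The blue picture disc lies loose on the turntable of the ceiling night-light, with the notch in its rim away from the turntable's drive pin. Without picking it up, push the disc round by its fins with a fingertip until the notch meets the pin, then press the centre of the disc down until it is fully home and flat on the turntable. Take the hand away and leave everything else on the dresser where it is.

Things in the scene. Friction and masses are not known exactly. Their poses are not given: they have to be found in the camera images.
- projector: Ceiling night-light: white drum 140 mm across, 66 mm high, standing firmly on the dresser (it does not move), with a black turntable 114 mm across on top (top face at 69 mm, four rubber pads 2 mm high). Origin: centre of its underside, z up; its +x axis points to the drive pin. The turntable does not turn.
- seat (a point): Point on the turntable's axis, 71 mm above the dresser top: where the underside of the disc must come to lie. A 24 mm thick steel spindle (hidden inside the disc's hub) stands here, 14 mm high, with spring balls that carry the hub 4 mm too high until it is pushed past them.
- pin_tip (a point): Top of the round-nosed brass drive pin: 6 mm thick, 48 mm out from the axis, 10 mm high above the seat (81 mm above the dresser top). The disc hides it from above; an orange index mark on the drum's shoulder, 60 mm out, shows its direction.
- disc: Loose blue keyed picture disc: 108 mm across, 5 mm thick, about 140 g. Origin: centre of its underside; z up; +x points to its rim notch. Its hub sits over the spindle, so it turns about the axis either way with 1 to 2 N at a fin. At the start it rests on the pin, about 5 mm too high in the middle and tilted about 6 degrees.
- notch (a point): Middle of the rim notch, 48 mm from the disc's centre, at its underside: an open slot 10 mm wide, 43 mm from the centre to the rim (orange mark behind it). When it comes over the pin that side of the disc drops about 6 mm: the pin stands in it and stops the turning (a shove over 5 N can tip the disc back over the pin). It must then be pressed home.
- boss_top (a point): Centre of the top of the white boss in the disc's middle, 38 mm across: where to press. 21 mm above the disc's underside; 92 mm above the dresser top when seated. With the notch over the pin a push of about 6 to 10 N sends the disc home.
- fin_a (a point): White upright turning fin along the disc's +y: 6 mm thick, from 19 to 46 mm from the disc's centre, 15 mm high (5 to 20 mm above the underside). This point: 36 mm out, 15 mm above the underside.
- fin_b (a point): The same fin on the far side of the disc, along its -y.
- tray: Steel tray 150 x 210 x 18 mm, loose, left of the night-light. Origin: centre of underside. Leave alone.
- pacifier_green: Green silicone pacifier standing in the tray, 42 mm across, 38 mm high. Leave alone.
- pacifier_yellow: Yellow silicone pacifier standing in the tray, 42 mm across, 38 mm high. Leave alone.
- bunny: White ceramic bunny figurine, 62 mm across, 110 mm high, right of the night-light. Origin: centre of underside. Leave alone.
- clip: Orange and white pacifier clip lying flat, about 70 x 38 x 13 mm, beyond the night-light. Leave alone.
- dome: Clear domed cover of the night-light, taken off, 140 mm across, 56 mm high, to the right and beyond. Leave alone.
- spare_disc: Green spare picture disc lying flat, 108 mm across, 21 mm high, to the left and beyond. Leave alone.
Mind the look-alikes: they are no part of the job. There is more than one size of the disc; the one meant has the size given above.

How it is judged:
On the way, in this order (a step that is already met when the one before it is completed fails the run):
1. the disc is turned until its notch meets the drive pin (horizontal distance between notch and pin_tip below 0.006 m), for 0.05 s.
2. the disc is pressed fully home over the pin (z of disc in the frame of seat below 0.0015 m and horizontal distance between disc and seat below 0.003 m and horizontal distance between notch and pin_tip below 0.004 m and angle between disc's own z axis and vertical below 0.025 rad), for 0.2 s.
At the end, for the whole second after the job is handed in: The disc lies at rest, flat (within 1.4 degrees) and fully home on the turntable (underside within 1.5 mm of the seat, centred within 3 mm), with the drive pin in its notch (within 4 mm) (all of step 2 and linear speed of disc below 0.01 m/s); the robot touches nothing.
It fails at once if the disc is lifted off the turntable (more than 14 mm above its seat) or tipped more than 14 degrees (z of disc in the frame of seat above 0.014 m or angle between disc's own z axis and vertical above 0.25 rad).
It fails at once if the disc is taken off the spindle sideways (more than 10 mm) (horizontal distance between disc and seat above 0.01 m).
It fails at once if another thing on the dresser is moved more than 12 mm: steel tray, green pacifier, yellow pacifier, ceramic bunny, pacifier clip, clear cover, spare disc (distance of any of tray, pacifier_green, pacifier_yellow, bunny, clip, dome, spare_disc from where it was at the start of the episode above 0.012 m).
It also fails if it takes over 51 s, if anything falls off the work surface, if the arm or the gripper's body presses on something with over 40 N, if the wrist force passes 120 N, or if a joint passes its speed limit or range.

## Robot

A 6-joint arm with a two-finger parallel gripper is mounted at the origin on the work surface. World frame = base frame: x ahead of the robot, y to its left, z up, the work surface at z = 0. Lengths are in m, angles in rad, forces in N, time in s.
With the tool pointing down it reaches from about 0.325 to 0.85 m from the base axis. Payload 4.4 kg.
Tool frame: the origin (TCP) lies at the centre of the arm's flange, where the gripper is bolted on; the fingertips stand 199 mm ahead of it and the grasp point (between the pads) lies 180 mm ahead of it; z points along the fingers, y is the line along which they close (so a half turn about z gives the same grasp; the last joint's range is limited). The gripper opens to 94 mm and grips with 3 to 60 N. Pads are 16 mm wide; open, the fingers measure 119 mm over their backs; the gripper's body (75 mm by 177 mm) begins 78 mm behind the grasp point.
Start: joints at [1.139, 0.207, 1.542, -0, 1.393, -0.15], TCP at [0.159, 0.552, 0.405] pointing down, gripper open.
Joint ranges: [-2.73, 2.73], [-0.86, 2.22], [0.23, 2.46], [-1.11, 4.25], [0.08, 2.63], [-2.82, 2.82]. Speed limits (rad/s): [2.79, 2.79, 3.14, 3.14, 3.14, 3.14].

## Interface

Orientations are given as a rotation vector (axis times angle).
In Python, from cell import env gives the robot as it stands.
- The arm moves only by the tool servo_tool, never from a script. Its argument "series" is a list of rows, each an object of numbers: "x", "y", "z": the shift along the tool's x, y, z in m; "rx", "ry", "rz": the turn, a rotation vector about the tool's x, y, z in rad; "fingers": the opening, from 0 (shut) to 1 (fully open). A call has 1 to 8 rows; each row is the pose to reach, as a shift and turn from the pose commanded when the call began, along the tool's axes at that moment; what a row does not reach only later rows make up. A row lasts 1/8 s, in which the tool goes at most 62.5 mm and 10.7 degrees, less where a joint would pass 70% of its speed; a pose out of reach is approached as far as the arm can. A call with a gripper value outside its range is refused whole. The fingers move at their own pace and stop on an object; "squeeze" is the grip in N (left out, the last holds). Time passes only in rows, so rows that repeat a pose let the fingers close. It gives the time, the measured TCP pose, the force, the opening and the grip force at its end, in the units of the state.
- env.get_obs(): the state, without advancing time (a new reading comes with each control period).
- env.grab_frame(name): name is "scene" or "top" or "wrist"; returns the picture (384x512x3 uint8, red, green, blue); there is no depth.
- env.calibration(name): a dict with "fx", "fy", "cx", "cy" (pixels), "k1" (the pictures are not rectified: a ray, as slopes to the right and down, at radius r is drawn at 1 + k1 r^2 times it, then the intrinsics apply), "origin" and "orientation" of the camera in the world. Camera axes: x right, y down, z forward; pixel columns grow to the right and rows downward; lengths in m; the calibration is good to about 2 mm. A picture is of the moment at which its call begins: read the wrist's pose just before it. calibration takes no time and is no camera call; for the wrist camera it gives the pose at the moment of the call.
- env.sign_off(): hands the job in; it is judged then, once.
The state is a dict: "clock": time; "joints": joint angles; "joint_velocities": joint speeds; "joint_efforts": joint torques, N m; "tcp_pos": TCP position; "ee_rot": TCP orientation; "wrist_force": force on the tool from outside, world axes, zero at the start; "moment": the same for the moment, N m; "opening": finger opening in m; "gripper_force": force on a finger pad.
Only numpy, scipy, OpenCV 4.12 (cv2) and the standard library are available. Lean on these libraries where they do the work, as an engineer would, in place of code of your own. Each camera call takes 0.05 s, during which the arm holds its last target. There are 200 camera calls.

## Working session

There is one attempt and no reset: what is moved stays moved. The work goes in short steps, Python scripts to look and compute and a tool call to move; the robot and the scene stay as the last step left them, time stands still between calls to the robot, and variables do not carry over. Pictures are saved under pics/ and viewed, at most 10 in all, crops included, and the job is handed in when it is done.

Besides the shell and the picture viewer there is one more tool, called after "Request:" as name(argument=value, ...) on one line, values as JSON. servo_tool: Moves the arm, as the interface text tells. Its arguments: {"type":"object","properties":{"series":{"type":"array","items":{"type":"object","properties":{"x":{"type":"number"},"y":{"type":"number"},"z":{"type":"number"},"rx":{"type":"number"},"ry":{"type":"number"},"rz":{"type":"number"},"fingers":{"type":"number"}}}},"squeeze":{"type":"number"}},"required":["series"]}

```bash
mkdir -p pics
cat > h.py <<'E'
from cell import env
import numpy as np, cv2
from scipy.spatial.transform import Rotation as R
def rot(o):
    o=np.array(o,float)
    if o.shape==(3,3): return o
    return R.from_rotvec(o).as_matrix() if o.size==3 else R.from_quat(o).as_matrix()
def K(c): return np.array([[c['fx'],0,c['cx']],[0,c['fy'],c['cy']],[0,0,1.]])
def ray(c,u,v):
    p=(np.array([u,v])-[c['cx'],c['cy']])/[c['fx'],c['fy']]
    q=p.copy()
    for _ in range(20): q=p/(1+c['k1']*(q@q))
    return rot(c['orientation'])@np.array([*q,1])
def at_z(c,u,v,z):
    d=ray(c,u,v);o=np.array(c['origin']);return o+d*(z-o[2])/d[2]
def proj(c,P):
    q=rot(c['orientation']).T@(np.array(P)-c['origin']);q=q[:2]/q[2]
    q=q*(1+c['k1']*(q@q));return q*[c['fx'],c['fy']]+[c['cx'],c['cy']]
E
python3 - <<'E'
from h import *
for n in ('scene','top'):
    f=env.grab_frame(n);c=env.calibration(n);print(n,c)
    cv2.imwrite(f'pics/{n}.png',f[:,:,::-1])
print(env.get_obs())
E
```

```text
scene {'fx': 372.4804180627249, 'fy': 372.4804180627249, 'cx': 253.78883694402086, 'cy': 194.41750439669983, 'k1': -0.022309819264422128, 'origin': array([1.41014748, 0.08298592, 0.83964639]), 'orientation': array([-1.62833041, -1.77857938,  0.8159745 ])}
top {'fx': 346.76591303134694, 'fy': 346.76591303134694, 'cx': 249.98811833315182, 'cy': 188.8350076087541, 'k1': 0.014150617581748006, 'origin': array([0.47607477, 0.0372785 , 0.92224264]), 'orientation': array([-2.15880043,  2.17083522, -0.06610385])}
{'clock': 0.1, 'joints': array([ 1.13947871e+00,  2.07357395e-01,  1.54278517e+00, -6.76610679e-06,
        1.39352762e+00, -1.50517298e-01]), 'joint_velocities': array([ 2.38319336e-03, -3.64828965e-03, -2.80807588e-03, -1.72213009e-04,
        1.67643554e-03,  8.99346522e-05]), 'joint_efforts': array([-8.11692729e-06, -3.71862960e+01, -2.82294559e+01,  6.99009933e-02,
        3.11953272e-02, -8.03043554e-05]), 'tcp_pos': array([0.15923218, 0.55217811, 0.40360597]), 'ee_rot': array([-0.43954784, -3.11009463,  0.00312866]), 'wrist_force': array([-0.6679043 , -0.29139853,  0.02986524]), 'moment': array([ 0.00148657, -0.02058207, -0.01211878]), 'gripper_force': 0.0, 'opening': 0.09370021071102112}
```

View pics/top.png

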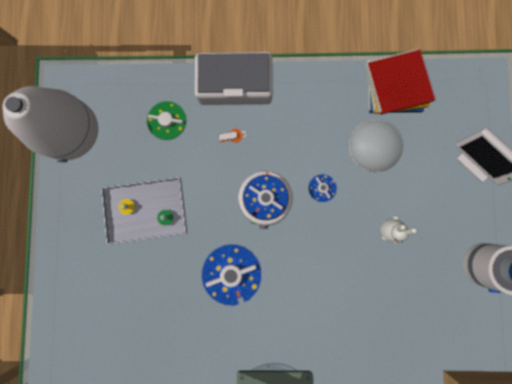

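View pics/scene.png

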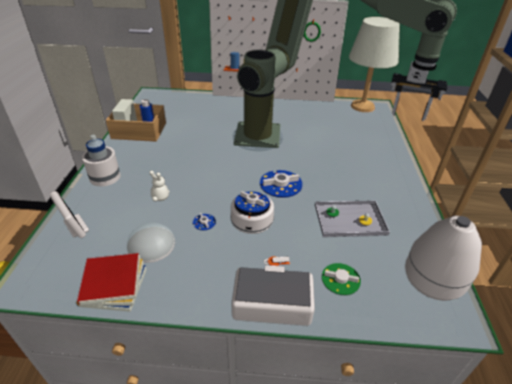

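The top view shows the projector at about (265,198), with world +x up and +y to the left. The tray is to its left, a larger look-alike disc is below it, and a small one is to its right. I'll enlarge both views of the projector.

Run:
```python
from h import *
a=cv2.imread('pics/top.png')[163:233,230:300];b=cv2.imread('pics/scene.png')[175:240,220:285]
a=cv2.resize(a,(560,560),interpolation=cv2.INTER_CUBIC)
cv2.imwrite('pics/c1.png',a)
c=env.calibration('top')
for z in (0,.066,.09): print(z,at_z(c,265,198,z))
```

```text
0 [0.53150307 0.02087574 0.        ]
0.066 [0.52753636 0.0220496  0.066     ]
0.09 [0.52609392 0.02247645 0.09      ]
```

View pics/c1.png

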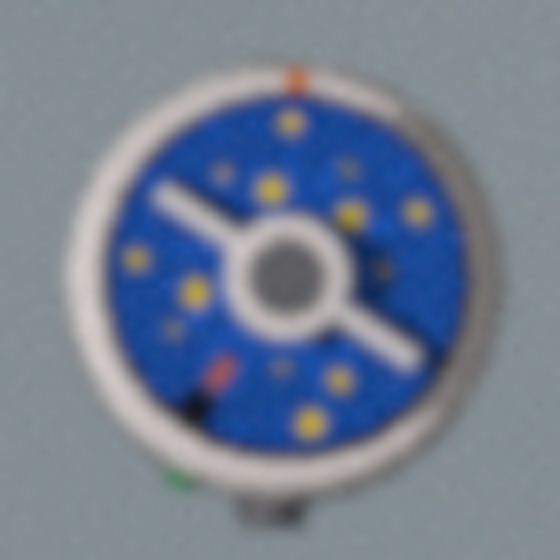

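The crop shows the boss centre at (287,277), the orange pin index at (297,80), the notch at (195,405) with its orange mark at (222,375), and the fin ends at (160,190) and (418,358).

Run:
```python
from h import *
c=env.calibration('top')
g=lambda u,v,z: at_z(c,230+(u+.5)/8-.5,163+(v+.5)/8-.5,z)[:2]
deg=lambda d: np.degrees(np.arctan2(d[1],d[0]))
B=g(287,277,.097); pin=g(297,80,.066); n=g(195,405,.078); m=g(222,375,.079);fa=g(418,358,.095);fb=g(160,190,.095)
print('boss',B,'pin',pin,np.linalg.norm(pin-B),deg(pin-B))
print('notch',np.linalg.norm(n-B),deg(n-B),deg(m-B),'fins',deg(fb-fa),np.linalg.norm(fb-fa))
# drum outline top edge left/right/top/bottom fit
print('disc mid', (g(107,277,.081)+g(470,277,.081))/2)
o=env.get_obs();M=rot(o['ee_rot']);print(M.round(3)); print('yaw y',deg(M[:2,1]))
```

```text
boss [0.52760491 0.02154391] pin [0.59084495 0.01734035] 0.06337959049212634 -3.8028527977263957
notch 0.0467786680363595 143.43039027122128 145.50646811668258 fins 56.47345115741334 0.09177947801868283
disc mid [0.52860308 0.02088387]
[[-0.961  0.277 -0.001]
 [ 0.277  0.961 -0.002]
 [ 0.    -0.002 -1.   ]]
yaw y 73.91141383291324
```

Request:
servo_tool(series=[{"x": -0.05,"y": -0.04,"rz": -0.05,"fingers": 0.64},{"x": -0.1,"y": -0.08,"rz": -0.1},{"x": -0.145,"y": -0.12,"rz": -0.15},{"x": -0.19,"y": -0.155,"rz": -0.2},{"x": -0.235,"y": -0.19,"rz": -0.25},{"x": -0.28,"y": -0.225,"rz": -0.3},{"x": -0.325,"y": -0.26,"rz": -0.34},{"x": -0.37,"y": -0.3,"rz": -0.34}])

```text
invalid input at $.series[0]: expected keys x, y, z, rx, ry, rz, fingers
```

```bash
cat > rel.py <<'E'
import sys
from h import *
o=env.get_obs();M=rot(o['ee_rot'])
x,y,z=map(float,sys.argv[1:4])
print('clock',o['clock'],'tcp',o['tcp_pos'].round(4),'yaw',np.degrees(np.arctan2(M[1,1],M[0,1])).round(2),'shift',(M.T@(np.array([x,y,z])-o['tcp_pos'])).round(4),'j',o['joints'].round(2),'F',o['wrist_force'].round(2),'mom',o['moment'].round(3),'open',round(o['opening'],4),'zaxis',M[:,2].round(4))
E
python3 rel.py 0.53 0.021 0.4
```

```text
clock 0.1 tcp [0.1592 0.5522 0.4036] yaw 73.91 shift [-0.5034 -0.4076  0.0043] j [ 1.14  0.21  1.54 -0.    1.39 -0.15] F [-0.67 -0.29  0.03] mom [ 0.001 -0.021 -0.012] open 0.0937 zaxis [-9.0e-04 -1.9e-03 -1.0e+00]
```

All keys are needed in each row.

Request:
servo_tool(series=[{"x": -0.045,"y": -0.036,"z": 0,"rx": 0,"ry": 0,"rz": -0.05,"fingers": 0.64},{"x": -0.09,"y": -0.073,"z": 0,"rx": 0,"ry": 0,"rz": -0.1,"fingers": 0.64},{"x": -0.135,"y": -0.109,"z": 0,"rx": 0,"ry": 0,"rz": -0.15,"fingers": 0.64},{"x": -0.18,"y": -0.146,"z": 0,"rx": 0,"ry": 0,"rz": -0.2,"fingers": 0.64},{"x": -0.225,"y": -0.182,"z": 0,"rx": 0,"ry": 0,"rz": -0.25,"fingers": 0.64},{"x": -0.27,"y": -0.219,"z": 0,"rx": 0,"ry": 0,"rz": -0.3,"fingers": 0.64},{"x": -0.315,"y": -0.255,"z": 0,"rx": 0,"ry": 0,"rz": -0.34,"fingers": 0.64},{"x": -0.36,"y": -0.291,"z": 0,"rx": 0,"ry": 0,"rz": -0.34,"fingers": 0.64}])

```text
clock: 1.1
tcp_pos: [0.4251, 0.1714, 0.4044]
ee_rot: [0.093, -3.14, -0.0]
wrist_force: [0.2, 0.9, 1.1]
opening: 0.0602
gripper_force: 0.0
```

```bash
python3 rel.py 0.53 0.021 0.4
```

```text
clock 1.1 tcp [0.4251 0.1714 0.4044] yaw 93.4 shift [-0.0957 -0.1563  0.0044] j [ 0.19 -0.05  1.81  0.    1.37 -1.44] F [0.2  0.94 1.06] mom [0.01  0.008 0.031] open 0.0602 zaxis [-2.e-04  2.e-04 -1.e+00]
```

Request:
servo_tool(series=[{"x": -0.02,"y": -0.035,"z": 0.0,"rx": 0,"ry": 0,"rz": 0,"fingers": 0.64},{"x": -0.044,"y": -0.075,"z": 0.0,"rx": 0,"ry": 0,"rz": 0,"fingers": 0.64},{"x": -0.07,"y": -0.115,"z": 0.002,"rx": 0,"ry": 0,"rz": 0,"fingers": 0.64},{"x": -0.09,"y": -0.147,"z": 0.004,"rx": 0,"ry": 0,"rz": 0,"fingers": 0.64},{"x": -0.0957,"y": -0.1563,"z": 0.0044,"rx": 0,"ry": 0,"rz": 0,"fingers": 0.64},{"x": -0.0957,"y": -0.1563,"z": 0.0044,"rx": 0,"ry": 0,"rz": 0,"fingers": 0.64},{"x": -0.0957,"y": -0.1563,"z": 0.0044,"rx": 0,"ry": 0,"rz": 0,"fingers": 0.64}])

```text
clock: 1.98
tcp_pos: [0.5287, 0.0238, 0.4001]
ee_rot: [0.095, -3.139, -0.001]
wrist_force: [0.3, -0.6, -0.0]
opening: 0.0601
gripper_force: 0.0
```

```bash
python3 rel.py 0.53 0.021 0.4
python3 - <<'E'
from h import *
c=env.calibration('wrist');f=env.grab_frame('wrist')
cv2.imwrite('pics/w1.png',cv2.resize(f[:,:,::-1],(768,576),interpolation=cv2.INTER_CUBIC)); print(c)
np.save('w1.npy',c,allow_pickle=True)
P=lambda r,a,z:proj(c,[.53+r*np.cos(np.radians(a)),.021+r*np.sin(np.radians(a)),z])
for n,q in dict(boss=P(-.002,-3,.097),mark=P(.06,-3.4,.066),notch=P(.048,145.5,.077),drumL=P(.07,90,.066),drumR=P(.07,-90,.066),drumT=P(.07,0,.066),drumB=P(.07,180,.066)).items(): print(n,(q*1.5).round(1))
E
```

```text
clock 1.975 tcp [0.5287 0.0238 0.4001] yaw 93.46 shift [-0.0011 -0.0028  0.0001] j [-0.12  0.11  1.66  0.    1.37 -1.75] F [ 0.34 -0.6  -0.03] mom [-0.02   0.034 -0.002] open 0.0601 zaxis [-8.e-04  5.e-04 -1.e+00]
{'fx': 334.66943651487054, 'fy': 334.66943651487054, 'cx': 257.0802870344543, 'cy': 188.9090655264954, 'k1': -0.06892464652221446, 'origin': array([0.44782406, 0.01935263, 0.37990013]), 'orientation': array([2.01122802, 2.13455378, 0.30431983])}
boss [380.2 280.1]
mark [370.1 354.7]
notch [428.7 214. ]
drumL [487.8 276.2]
drumR [272.1 263.8]
drumT [374.5 368.5]
drumB [386.8 159.1]
```

View pics/w1.png

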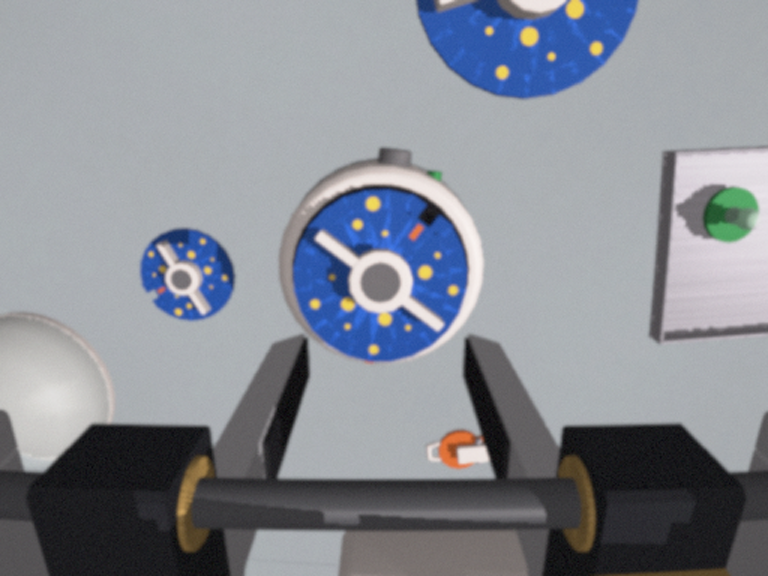

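The wrist view shows the boss at (380,282) and the notch at (430,214). Both are within about 2 px of prediction, so the axis at (0.530, 0.021) holds. I'm descending.

Request:
servo_tool(series=[{"x": -0.001,"y": -0.0015,"z": 0.02,"rx": 0,"ry": 0,"rz": 0,"fingers": 0.64},{"x": -0.001,"y": -0.0015,"z": 0.05,"rx": 0,"ry": 0,"rz": 0,"fingers": 0.64},{"x": -0.001,"y": -0.0015,"z": 0.075,"rx": 0,"ry": 0,"rz": 0,"fingers": 0.64},{"x": -0.001,"y": -0.0015,"z": 0.09,"rx": 0,"ry": 0,"rz": 0,"fingers": 0.64},{"x": -0.001,"y": -0.0015,"z": 0.09,"rx": 0,"ry": 0,"rz": 0,"fingers": 0.64},{"x": -0.001,"y": -0.0015,"z": 0.09,"rx": 0,"ry": 0,"rz": 0,"fingers": 0.64},{"x": -0.001,"y": -0.0015,"z": 0.09,"rx": 0,"ry": 0,"rz": 0,"fingers": 0.64}])

```text
clock: 2.9
tcp_pos: [0.531, 0.0213, 0.3115]
ee_rot: [-0.093, 3.138, -0.001]
wrist_force: [-0.0, -0.7, -0.3]
opening: 0.0604
gripper_force: 0.0
```

```bash
python3 rel.py 0.53 0.021 0.287
```

```text
clock 2.9 tcp [0.531  0.0213 0.3115] yaw 93.4 shift [ 0.0011 -0.0002  0.0245] j [-0.12  0.21  1.74  0.    1.19 -1.75] F [-0.03 -0.67 -0.35] mom [ 0.057 -0.029  0.027] open 0.0604 zaxis [ 2.5e-03 -3.0e-04 -1.0e+00]
```

Request:
servo_tool(series=[{"x": 0.001,"y": 0,"z": 0.008,"rx": 0,"ry": 0,"rz": 0,"fingers": 0.64},{"x": 0.001,"y": 0,"z": 0.016,"rx": 0,"ry": 0,"rz": 0,"fingers": 0.64},{"x": 0.001,"y": 0,"z": 0.0235,"rx": 0,"ry": 0,"rz": 0,"fingers": 0.64},{"x": 0.001,"y": 0,"z": 0.0235,"rx": 0,"ry": 0,"rz": 0,"fingers": 0.64},{"x": 0.001,"y": 0,"z": 0.0235,"rx": 0,"ry": 0,"rz": 0,"fingers": 0.64}])

```text
clock: 3.52
tcp_pos: [0.5296, 0.0212, 0.2867]
ee_rot: [0.093, -3.14, -0.0]
wrist_force: [0.6, 0.2, 0.3]
opening: 0.06
gripper_force: 0.0
```

```bash
python3 rel.py 0.53 0.021 0.287
```

```text
clock 3.525 tcp [0.5296 0.0212 0.2867] yaw 93.39 shift [-0.0004 -0.0002 -0.0003] j [-0.12  0.24  1.76  0.    1.14 -1.75] F [0.58 0.19 0.34] mom [ 0.054 -0.065  0.033] open 0.06 zaxis [-1.e-04  0.e+00 -1.e+00]
```

Request:
servo_tool(series=[{"x": 0,"y": 0,"z": 0,"rx": 0,"ry": 0,"rz": 0.06,"fingers": 0.64},{"x": 0,"y": 0,"z": 0,"rx": 0,"ry": 0,"rz": 0.14,"fingers": 0.64},{"x": 0,"y": 0,"z": 0,"rx": 0,"ry": 0,"rz": 0.22,"fingers": 0.64},{"x": 0,"y": 0,"z": 0,"rx": 0,"ry": 0,"rz": 0.3,"fingers": 0.64},{"x": 0,"y": 0,"z": 0,"rx": 0,"ry": 0,"rz": 0.38,"fingers": 0.64},{"x": 0,"y": 0,"z": 0,"rx": 0,"ry": 0,"rz": 0.46,"fingers": 0.64},{"x": 0,"y": 0,"z": 0,"rx": 0,"ry": 0,"rz": 0.54,"fingers": 0.64},{"x": 0,"y": 0,"z": 0,"rx": 0,"ry": 0,"rz": 0.6,"fingers": 0.64}])

```text
clock: 4.53
tcp_pos: [0.5298, 0.0213, 0.2873]
ee_rot: [0.842, 3.026, 0.001]
wrist_force: [-0.0, 0.9, -0.2]
opening: 0.0603
gripper_force: 0.3
```

```bash
python3 rel.py 0.53 0.021 0.287
```

```text
clock 4.525 tcp [0.5298 0.0213 0.2873] yaw 58.9 shift [-0.0004 -0.0002  0.0003] j [-0.12  0.24  1.76  0.    1.14 -1.15] F [-0.02  0.91 -0.23] mom [ 0.02  -0.015 -0.024] open 0.0603 zaxis [ 1.2e-03  1.0e-04 -1.0e+00]
```

Request:
servo_tool(series=[{"x": 0,"y": 0,"z": 0,"rx": 0,"ry": 0,"rz": 0.08,"fingers": 0.64},{"x": 0,"y": 0,"z": 0,"rx": 0,"ry": 0,"rz": 0.16,"fingers": 0.64},{"x": 0,"y": 0,"z": 0,"rx": 0,"ry": 0,"rz": 0.24,"fingers": 0.64},{"x": 0,"y": 0,"z": 0,"rx": 0,"ry": 0,"rz": 0.32,"fingers": 0.64},{"x": 0,"y": 0,"z": 0,"rx": 0,"ry": 0,"rz": 0.4,"fingers": 0.64},{"x": 0,"y": 0,"z": 0,"rx": 0,"ry": 0,"rz": 0.48,"fingers": 0.64},{"x": 0,"y": 0,"z": 0,"rx": 0,"ry": 0,"rz": 0.56,"fingers": 0.64},{"x": 0,"y": 0,"z": 0,"rx": 0,"ry": 0,"rz": 0.64,"fingers": 0.64}])

```text
clock: 5.52
tcp_pos: [0.5297, 0.0213, 0.2872]
ee_rot: [1.752, 2.607, 0.001]
wrist_force: [0.5, -0.2, -0.8]
opening: 0.06
gripper_force: 0.3
```

```bash
python3 rel.py 0.53 0.021 0.287
python3 - <<'E'
from h import *
f=env.grab_frame('top')[163:233,230:300,::-1];s=env.grab_frame('scene')[170:240,215:285,::-1]
cv2.imwrite('pics/t2.png',cv2.resize(np.hstack([f,s]),(800,400),interpolation=cv2.INTER_CUBIC))
E
```

```text
clock 5.525 tcp [0.5297 0.0213 0.2872] yaw 22.2 shift [-0.0003  0.0001  0.0002] j [-0.12  0.24  1.76  0.    1.14 -0.51] F [ 0.51 -0.16 -0.82] mom [-0.067  0.008  0.033] open 0.06 zaxis [ 1.e-03 -1.e-04 -1.e+00]
```

View pics/t2.png

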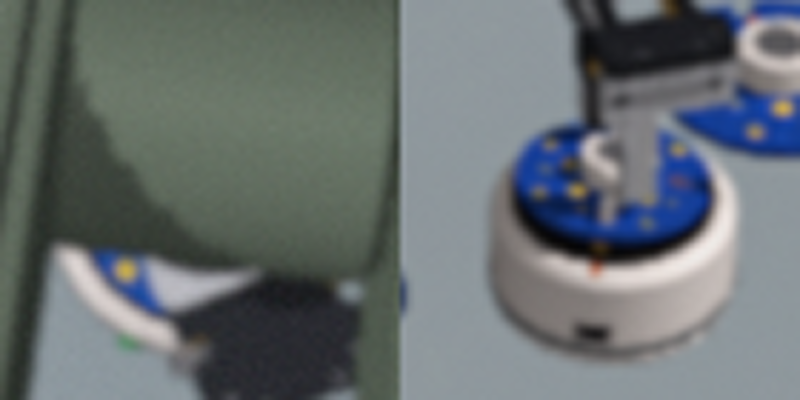

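The disc is turning. In the scene crop the fin points toward the index mark and the notch mark is at the right (~685,180). I'll continue.

Request:
servo_tool(series=[{"x": 0,"y": 0,"z": 0,"rx": 0,"ry": 0,"rz": 0.08,"fingers": 0.64},{"x": 0,"y": 0,"z": 0,"rx": 0,"ry": 0,"rz": 0.16,"fingers": 0.64},{"x": 0,"y": 0,"z": 0,"rx": 0,"ry": 0,"rz": 0.24,"fingers": 0.64},{"x": 0,"y": 0,"z": 0,"rx": 0,"ry": 0,"rz": 0.32,"fingers": 0.64},{"x": 0,"y": 0,"z": 0,"rx": 0,"ry": 0,"rz": 0.4,"fingers": 0.64},{"x": 0,"y": 0,"z": 0,"rx": 0,"ry": 0,"rz": 0.48,"fingers": 0.64},{"x": 0,"y": 0,"z": 0,"rx": 0,"ry": 0,"rz": 0.56,"fingers": 0.64},{"x": 0,"y": 0,"z": 0,"rx": 0,"ry": 0,"rz": 0.64,"fingers": 0.64}])

```text
clock: 6.62
tcp_pos: [0.5296, 0.0212, 0.287]
ee_rot: [2.482, 1.926, 0.001]
wrist_force: [-0.2, 0.2, 0.2]
opening: 0.0603
gripper_force: 0.2
```

Request:
servo_tool(series=[{"x": 0,"y": 0,"z": 0,"rx": 0,"ry": 0,"rz": 0.08,"fingers": 0.64},{"x": 0,"y": 0,"z": 0,"rx": 0,"ry": 0,"rz": 0.16,"fingers": 0.64},{"x": 0,"y": 0,"z": 0,"rx": 0,"ry": 0,"rz": 0.24,"fingers": 0.64},{"x": 0,"y": 0,"z": 0,"rx": 0,"ry": 0,"rz": 0.32,"fingers": 0.64},{"x": 0,"y": 0,"z": 0,"rx": 0,"ry": 0,"rz": 0.4,"fingers": 0.64},{"x": 0,"y": 0,"z": 0,"rx": 0,"ry": 0,"rz": 0.48,"fingers": 0.64},{"x": 0,"y": 0,"z": 0,"rx": 0,"ry": 0,"rz": 0.56,"fingers": 0.64},{"x": 0,"y": 0,"z": 0,"rx": 0,"ry": 0,"rz": 0.62,"fingers": 0.64}])

```text
clock: 7.62
tcp_pos: [0.5296, 0.0212, 0.2871]
ee_rot: [2.951, 1.078, 0.001]
wrist_force: [-0.6, -0.3, -0.3]
opening: 0.0601
gripper_force: 0.4
```

```bash
python3 rel.py 0.53 0.021 0.287
python3 - <<'E'
from h import *
s=env.grab_frame('scene')[180:235,215:290,::-1]
cv2.imwrite('pics/t3.png',cv2.resize(s,(750,550),interpolation=cv2.INTER_CUBIC))
E
```

```text
clock 7.625 tcp [0.5296 0.0212 0.2871] yaw -49.87 shift [0.0001 0.0004 0.0001] j [-0.12  0.24  1.76  0.    1.14  0.75] F [-0.65 -0.3  -0.34] mom [-0.027  0.113  0.008] open 0.0601 zaxis [ 6.e-04 -1.e-04 -1.e+00]
```

View pics/t3.png

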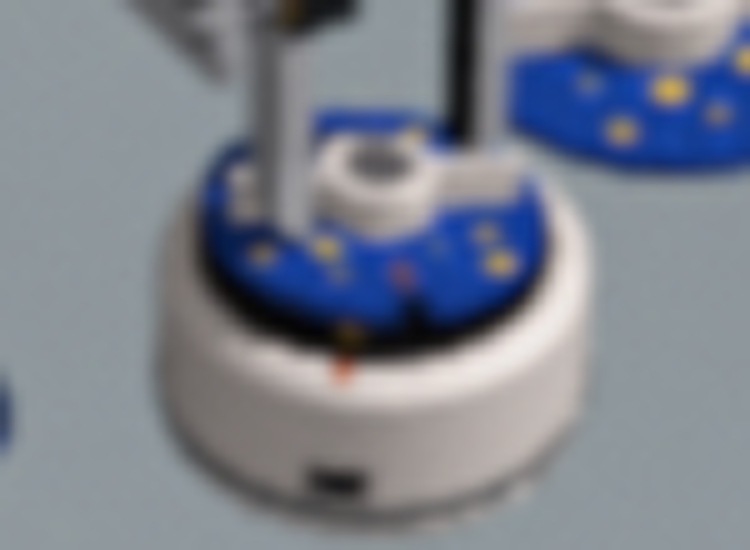

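The notch is at crop (415,310) and the brass pin shows under the rim at (347,335). I'll measure the remaining angle.

Run:
```python
from h import *
c=env.calibration('scene')
g=lambda u,v,z: at_z(c,215+(u+.5)/10-.5,180+(v+.5)/10-.5,z)[:2]
C=g(378,163,.097)+[.002,0]
deg=lambda d: np.degrees(np.arctan2(d[1],d[0])).round(1)
for n,p in dict(notch=g(416,315,.083),omark=g(403,276,.085),pin=g(347,335,.077),idx=g(342,370,.066)).items(): print(n,p.round(4),np.linalg.norm(p-C).round(4),deg(p-C), deg(p-[.53,.021]))
print(C)
```

```text
notch [0.5807 0.0369] 0.0537 17.5 17.4
omark [0.5658 0.0317] 0.0379 16.9 16.7
pin [0.5852 0.0164] 0.0558 -4.4 -4.7
idx [0.589  0.0154] 0.0597 -5.2 -5.5
[0.52953365 0.02072863]
```

Request:
servo_tool(series=[{"x": 0,"y": 0,"z": 0,"rx": 0,"ry": 0,"rz": 0.05,"fingers": 0.64},{"x": 0,"y": 0,"z": 0,"rx": 0,"ry": 0,"rz": 0.1,"fingers": 0.64},{"x": 0,"y": 0,"z": 0,"rx": 0,"ry": 0,"rz": 0.15,"fingers": 0.64},{"x": 0,"y": 0,"z": 0,"rx": 0,"ry": 0,"rz": 0.19,"fingers": 0.64},{"x": 0,"y": 0,"z": 0,"rx": 0,"ry": 0,"rz": 0.23,"fingers": 0.64},{"x": 0,"y": 0,"z": 0,"rx": 0,"ry": 0,"rz": 0.26,"fingers": 0.64},{"x": 0,"y": 0,"z": 0,"rx": 0,"ry": 0,"rz": 0.28,"fingers": 0.64},{"x": 0,"y": 0,"z": 0,"rx": 0,"ry": 0,"rz": 0.3,"fingers": 0.64}])

```text
clock: 8.68
tcp_pos: [0.5295, 0.0212, 0.2868]
ee_rot: [3.079, 0.624, -0.0]
wrist_force: [1.1, 0.9, 0.6]
opening: 0.0603
gripper_force: 0.0
```

Request:
servo_tool(series=[{"x": 0,"y": 0,"z": 0,"rx": 0,"ry": 0,"rz": 0.01,"fingers": 0.64},{"x": 0,"y": 0,"z": 0,"rx": 0,"ry": 0,"rz": 0.02,"fingers": 0.64},{"x": 0,"y": 0,"z": 0,"rx": 0,"ry": 0,"rz": 0.03,"fingers": 0.64},{"x": 0,"y": 0,"z": 0,"rx": 0,"ry": 0,"rz": 0.04,"fingers": 0.64},{"x": 0,"y": 0,"z": 0,"rx": 0,"ry": 0,"rz": 0.05,"fingers": 0.64},{"x": 0,"y": 0,"z": 0,"rx": 0,"ry": 0,"rz": 0.06,"fingers": 0.64},{"x": 0,"y": 0,"z": 0,"rx": 0,"ry": 0,"rz": 0.06,"fingers": 0.64}])

```text
clock: 9.55
tcp_pos: [0.5295, 0.0212, 0.2868]
ee_rot: [3.096, 0.533, -0.0]
wrist_force: [-0.5, -1.3, -0.9]
opening: 0.06
gripper_force: 0.1
```

```bash
python3 rel.py 0.53 0.021 0.287
python3 - <<'E'
from h import *
s=env.grab_frame('scene')[180:235,215:290,::-1]
cv2.imwrite('pics/t4.png',cv2.resize(s,(750,550),interpolation=cv2.INTER_CUBIC))
E
```

```text
clock 9.55 tcp [0.5295 0.0212 0.2868] yaw -70.48 shift [ 0.0004  0.0004 -0.0002] j [-0.12  0.24  1.76 -0.    1.14  1.11] F [-0.52 -1.29 -0.91] mom [ 0.034  0.124 -0.018] open 0.06 zaxis [-0. -0. -1.]
```

View pics/t4.png

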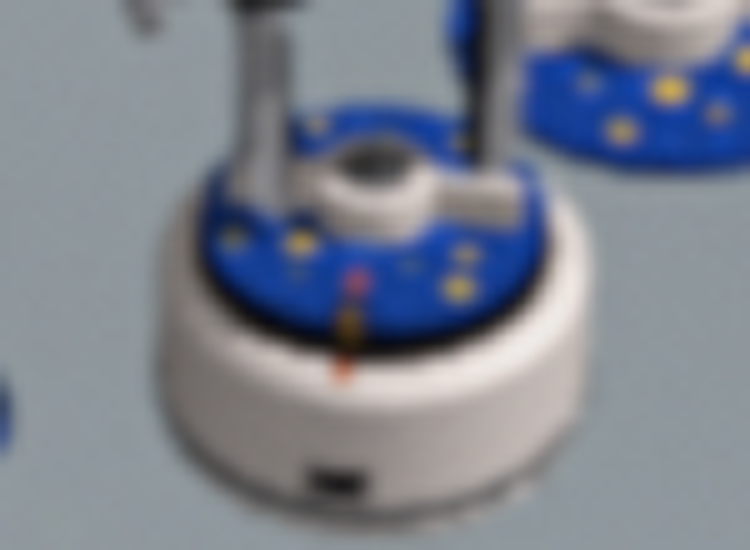

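The pin stands in the notch at crop (350,322). The notch mark (357,283) lies exactly on the line from the centre to the index. Now I back off, lift and close the fingers.

Request:
servo_tool(series=[{"x": 0,"y": 0,"z": 0,"rx": 0,"ry": 0,"rz": -0.04,"fingers": 0.64},{"x": 0,"y": 0,"z": 0,"rx": 0,"ry": 0,"rz": -0.08,"fingers": 0.64},{"x": 0,"y": 0,"z": -0.015,"rx": 0,"ry": 0,"rz": -0.08,"fingers": 0.64},{"x": 0,"y": 0,"z": -0.035,"rx": 0,"ry": 0,"rz": -0.08,"fingers": 0.64},{"x": 0,"y": 0,"z": -0.035,"rx": 0,"ry": 0,"rz": -0.08,"fingers": 0},{"x": 0,"y": 0,"z": -0.035,"rx": 0,"ry": 0,"rz": -0.08,"fingers": 0},{"x": 0,"y": 0,"z": -0.035,"rx": 0,"ry": 0,"rz": -0.08,"fingers": 0},{"x": 0,"y": 0,"z": -0.035,"rx": 0,"ry": 0,"rz": -0.08,"fingers": 0}])

```text
clock: 10.6
tcp_pos: [0.5292, 0.0213, 0.321]
ee_rot: [-3.072, -0.656, 0.002]
wrist_force: [0.8, 0.6, -0.2]
opening: 0.0239
gripper_force: 0.0
```

Request:
servo_tool(series=[{"x": 0,"y": 0,"z": 0.006,"rx": 0,"ry": 0,"rz": 0,"fingers": 0},{"x": 0,"y": 0,"z": 0.012,"rx": 0,"ry": 0,"rz": 0,"fingers": 0},{"x": 0,"y": 0,"z": 0.018,"rx": 0,"ry": 0,"rz": 0,"fingers": 0},{"x": 0,"y": 0,"z": 0.022,"rx": 0,"ry": 0,"rz": 0,"fingers": 0},{"x": 0,"y": 0,"z": 0.022,"rx": 0,"ry": 0,"rz": 0,"fingers": 0}])

```text
clock: 11.22
tcp_pos: [0.5293, 0.0213, 0.2992]
ee_rot: [-3.072, -0.656, 0.002]
wrist_force: [0.0, -0.6, -0.4]
opening: 0.0004
gripper_force: 0.0
```

```bash
python3 rel.py 0.53 0.021 0.291
```

```text
clock 11.225 tcp [0.5293 0.0213 0.2992] yaw -65.89 shift [0.0005 0.0005 0.0082] j [-0.12  0.22  1.75 -0.    1.16  1.03] F [ 0.02 -0.56 -0.42] mom [-0.085  0.169 -0.018] open 0.0004 zaxis [-1.e-03  1.e-04 -1.e+00]
```

Request:
servo_tool(series=[{"x": 0,"y": 0,"z": 0.001,"rx": 0,"ry": 0,"rz": 0,"fingers": 0},{"x": 0,"y": 0,"z": 0.002,"rx": 0,"ry": 0,"rz": 0,"fingers": 0},{"x": 0,"y": 0,"z": 0.003,"rx": 0,"ry": 0,"rz": 0,"fingers": 0},{"x": 0,"y": 0,"z": 0.004,"rx": 0,"ry": 0,"rz": 0,"fingers": 0},{"x": 0,"y": 0,"z": 0.005,"rx": 0,"ry": 0,"rz": 0,"fingers": 0}])

```text
clock: 11.85
tcp_pos: [0.5295, 0.0213, 0.2948]
ee_rot: [3.072, 0.656, 0.0]
wrist_force: [0.3, 1.1, 2.4]
opening: 0.0004
gripper_force: 1.0
```

Request:
servo_tool(series=[{"x": 0,"y": 0,"z": 0.001,"rx": 0,"ry": 0,"rz": 0,"fingers": 0},{"x": 0,"y": 0,"z": 0.002,"rx": 0,"ry": 0,"rz": 0,"fingers": 0},{"x": 0,"y": 0,"z": 0.003,"rx": 0,"ry": 0,"rz": 0,"fingers": 0},{"x": 0,"y": 0,"z": 0.003,"rx": 0,"ry": 0,"rz": 0,"fingers": 0}])

```text
clock: 12.35
tcp_pos: [0.5298, 0.0212, 0.2923]
ee_rot: [3.072, 0.656, 0.002]
wrist_force: [-0.7, 0.2, 0.5]
opening: 0.0004
gripper_force: 0.6
```

Request:
servo_tool(series=[{"x": 0,"y": 0,"z": 0.001,"rx": 0,"ry": 0,"rz": 0,"fingers": 0},{"x": 0,"y": 0,"z": 0.0015,"rx": 0,"ry": 0,"rz": 0,"fingers": 0},{"x": 0,"y": 0,"z": 0.002,"rx": 0,"ry": 0,"rz": 0,"fingers": 0},{"x": 0,"y": 0,"z": 0.002,"rx": 0,"ry": 0,"rz": 0,"fingers": 0}])

```text
clock: 12.85
tcp_pos: [0.5299, 0.0213, 0.2914]
ee_rot: [3.072, 0.656, 0.002]
wrist_force: [-2.5, 0.0, 12.1]
opening: 0.0003
gripper_force: 5.3
```

Request:
servo_tool(series=[{"x": 0,"y": 0,"z": 0.0005,"rx": 0,"ry": 0,"rz": 0,"fingers": 0},{"x": 0,"y": 0,"z": 0.001,"rx": 0,"ry": 0,"rz": 0,"fingers": 0},{"x": 0,"y": 0,"z": 0.001,"rx": 0,"ry": 0,"rz": 0,"fingers": 0}])

```text
clock: 13.22
tcp_pos: [0.5299, 0.0213, 0.2913]
ee_rot: [3.072, 0.656, 0.002]
wrist_force: [-5.1, 0.2, 14.9]
opening: 0.0003
gripper_force: 7.8
```

Request:
servo_tool(series=[{"x": 0,"y": 0,"z": -0.01,"rx": 0,"ry": 0,"rz": 0,"fingers": 0},{"x": 0,"y": 0,"z": -0.04,"rx": 0,"ry": 0,"rz": 0,"fingers": 0},{"x": 0,"y": 0,"z": -0.08,"rx": 0,"ry": 0,"rz": 0,"fingers": 0},{"x": 0,"y": 0,"z": -0.12,"rx": 0,"ry": 0,"rz": 0,"fingers": 0},{"x": 0,"y": 0,"z": -0.12,"rx": 0,"ry": 0,"rz": 0,"fingers": 0},{"x": 0,"y": 0,"z": -0.12,"rx": 0,"ry": 0,"rz": 0,"fingers": 0}])

```text
clock: 13.98
tcp_pos: [0.529, 0.0213, 0.4074]
ee_rot: [-3.072, -0.656, 0.004]
wrist_force: [-0.2, -0.9, -0.6]
opening: 0.0004
gripper_force: 0.0
```

Run:
```python
from h import *
s=env.grab_frame('scene')[180:235,215:290,::-1]
cv2.imwrite('pics/t5.png',cv2.resize(s,(750,550),interpolation=cv2.INTER_CUBIC))
```

```text
(no output)
```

View pics/t5.png

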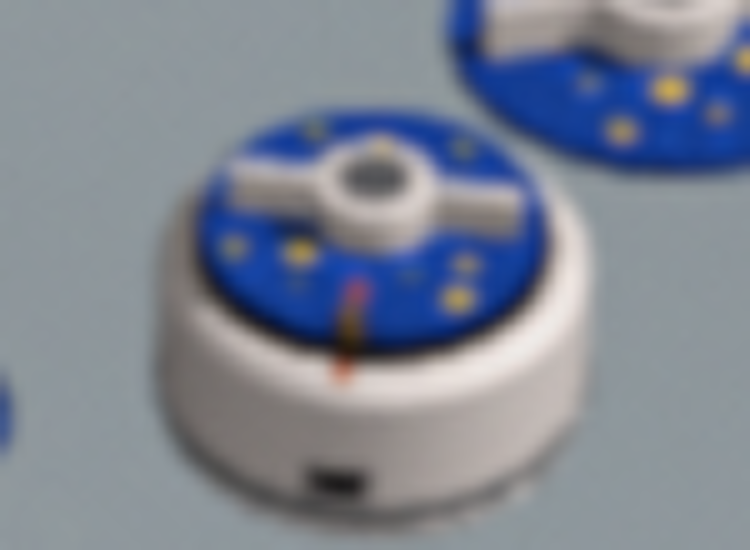

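The disc lies low and flat, with the boss at (375,180) and the pin in the notch at (350,325). The press bottomed out hard at tip height 92.3 mm. I'm handing in.

Run:
```python
from h import *
c=env.calibration('scene')
print(at_z(c,215+37.5,180+18,.092))
print(env.sign_off())
```

```text
[0.53187741 0.02163151 0.092     ]
the job is handed in; nothing more can be done
None
```

The disc was turned until its notch met the drive pin, then pressed home: the push bottomed out with the boss top at about 92 mm. The hand is clear and the job is handed in, though sign-off returned no verdict.

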